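# Snap the proud tap nipple home with the bronze pusher

### The job

One of the three barbed tap nipples in the white wingtip still stands proud. Take the plain bronze pusher from its rest, set its hollow end over that nipple's barb onto the flange, and press straight down until the nipple snaps fully home with its flange flat on the resin, never pressing harder than 22 N; the model sinks, each time by a different amount, before it takes the load. Then stand the pusher upright in its rest again, without touching the nipples with the gripper or disturbing the other things.

Things in the scene. Friction and masses are not known exactly. Their poses are not given: they have to be found in the camera images.
- nipple_proud: stainless barbed tap nipple standing proud in any of the wingtip's three recesses. Origin: middle of the underside of its flange (26 mm dia, 4 mm thick), z up. Barb 7 mm dia, tip 19.5 mm above origin. Starts with flange underside 11.5 mm above the wingtip's flat face; home when it rests on that face. Spring catches resist with 6 to 12 N until its stem's bulge is past them, then it snaps down.
- nipple_home1: a like nipple, already home (same origin and sizes)
- nipple_home2: a like nipple, already home (same origin and sizes)
- fixture: white resin wingtip (130 mm chord along x, 190 mm span along y, 36 mm thick) on a steel plate 150 x 210 x 10 mm. Origin: on the flat top face at the middle recess, z up; recesses at y = -48, 0, +48 mm. Its screw has hidden play, different each time: under 2 to 5 N it sinks 2 to 24 mm, then takes up solidly and stays down, so the home height must be found by force, not from poses.
- pusher: plain bronze cylinder, 27 mm diameter, 85 mm high, about 0.33 kg, standing upright in its rest at the start. Its lower end is bored out (17 mm bore, 30 mm deep) to pass over a barb and bear on the flange round it. Origin: middle of its lower end; z along it towards the solid top. Grip it on the solid upper 55 mm.
- pusher_rest: dark iron rest for the pusher, fixed: 80 mm square base with a round cup, 40 mm inside diameter, 52 mm outside, rim 16 mm above the counter. Origin: middle of its underside on the counter; the cup's floor, on which the pusher stands, is 4 mm above the origin.
- pedestal: cast iron base (130 mm square) and crank under the wingtip, fixed; origin on the counter below the fixture's origin; not to be handled
- depth_gauge: blue steel depth gauge lying flat: 100 x 16 x 20 mm head with a 170 mm blade across it; a bystander
- bushing: short flanged bronze bushing, 34 mm outside diameter (48 mm at the flange), 24 mm high, open bore: not the pusher; a bystander
- seal_jar: small lidded jar, 52 mm diameter, 60 mm high; a bystander
- gauge_block: dark steel block 50 x 90 x 30 mm; a bystander
Mind the look-alikes: they are no part of the job. What is shaped like the pusher but turquoise is not meant.

How it is judged:
By the outcome, as a careful person would: the job done as asked, in the order asked, and still so for the second after the job is handed in, with the robot touching nothing.
It also fails if it takes over 51 s, if anything falls off the work surface, if the arm or the gripper's body presses on something with over 40 N, if the wrist force passes 120 N, or if a joint passes its speed limit or range.

### The arm

A 6-joint arm with a two-finger parallel gripper is mounted at the origin on the work surface. World frame = base frame: x ahead of the robot, y to its left, z up, the work surface at z = 0. Lengths are in m, angles in rad, forces in N, time in s.
With the tool pointing down it reaches from about 0.325 to 0.875 m from the base axis. Payload 4.4 kg.
Tool frame: the origin (TCP) lies at the very end of the fingers, on their centre line; the grasp point (between the pads) lies 19 mm behind it (grip_depth is the distance from the TCP to the grasp point, in m); y points along the fingers, z is the direction in which the jaws open and shut, and the axes are right-handed (so a half turn about y gives the same grasp; the last joint's range is limited). The gripper opens to 85 mm and grips with 20 to 120 N. Pads are 22 mm wide; open, the fingers measure 114 mm over their backs; the gripper's body (76 mm by 85 mm) begins 54 mm behind the grasp point. The pads swing forward as they close: fully open they stand 13 mm farther back than shut.
Start: joints at [-1.341, 0.207, 1.542, -0, 1.393, -0.15], TCP at [0.214, -0.534, 0.202] pointing down, gripper open.
Joint ranges: [-2.73, 2.73], [-0.86, 2.22], [0.23, 2.46], [-1.11, 4.25], [0.08, 2.63], [-2.82, 2.82]. Speed limits (rad/s): [2.79, 2.79, 3.14, 3.14, 3.14, 3.14].

### API

Orientations are given as a unit quaternion [w, x, y, z].
In Python, from bench import sense, snapshot, sign_off, grip_depth gives the robot as it stands. The module is installed in compiled form; this text tells all that it offers.
- The arm moves only by the tool carry_out, never from a script. Its argument "plan" is a list of rows, each a list of 5 numbers: the gripper command: -1 is shut, 1 is fully open, values between are in proportion, then the shift along the world's x, y, z in cm, then the turn about the world's z in rad. In form: [[grip, x, y, z, spin], ...]. A call has 1 to 12 rows; each row is the pose to reach, as a shift and turn from the pose commanded when the call began; what a row does not reach only later rows make up. A row lasts 1/8 s, in which the tool goes at most 62.5 mm and 10.7 degrees, less where a joint would pass 70% of its speed; a pose out of reach is approached as far as the arm can. A call with a gripper value outside its range is refused whole. The fingers move at their own pace and stop on an object; "grip_force" is the grip in N (left out, the last holds). Time passes only in rows, so rows that repeat a pose let the fingers close. It gives the time, the measured TCP pose, the force and the opening at its end, in the units of the state.
- sense(): the state, without advancing time (a new reading comes with each control period).
- snapshot(name): name is "scene" or "side" or "wrist"; returns a dict with "color" (480x640x3 uint8, red, green, blue), "intrinsics" (3x3 intrinsics, pixels), "distortion" ([k1, k2, p1, p2, k3] as OpenCV has them; the pictures are not rectified), "view" (4x4, takes a point from world to camera coordinates). Camera axes: x right, y up, looking along -z (the intrinsics and any distortion apply to the point x, -y, -z); pixel columns grow to the right and rows downward; lengths in m; the calibration is good to about 2 mm. A picture is of the moment at which its call begins. There is no depth.
- sign_off(): hands the job in, once; it reports no verdict.
The state is a dict: "time": time; "qpos": joint angles; "joint_velocities": joint speeds; "joint_torque": joint torques, N m; "tool_pos": TCP position; "ee_rot": TCP orientation; "contact_force": force on the tool from outside, world axes, zero at the start; "moment": the same for the moment, N m; "grip_width": finger opening in m.
Only numpy, scipy, OpenCV 4.12 (cv2) and the standard library are available. Lean on these libraries where they do the work, as an engineer would, in place of code of your own. Each camera call takes 0.05 s, during which the arm holds its last target.

## Working session

There is one attempt and no reset: what is moved stays moved. The work goes in short steps, Python scripts to look and compute and a tool call to move; the robot and the scene stay as the last step left them, time stands still between calls to the robot, and variables do not carry over. Pictures are saved under pics/ and viewed, and the job is handed in when it is done.

Besides the shell and the picture viewer there is one more tool, called after ">>>" as name(argument=value, ...), one argument or row to a line, values as JSON. carry_out: Moves the arm, as the interface text tells. Its arguments: {"type":"object","properties":{"plan":{"type":"array","items":{"type":"array","items":{"type":"number"}}},"grip_force":{"type":"number"}},"required":["plan"]}

```bash
mkdir -p pics; cat > h.py <<'E'
import numpy as np, cv2
from bench import sense, snapshot, sign_off, grip_depth
def save(n,f):
    s=snapshot(n); cv2.imwrite('pics/'+f,s['color'][:,:,::-1]); np.savez('pics/'+f+'.npz',**{k:np.array(v) for k,v in s.items()}); return s
def load(f): return dict(np.load('pics/'+f+'.npz'))
def ray(s,u,v):
    p=cv2.undistortPoints(np.array([[[u,v]]],float),s['intrinsics'],s['distortion'])[0,0]
    V=s['view']; R=V[:3,:3]; c=-R.T@V[:3,3]
    return c,R.T@np.array([p[0],-p[1],-1])
def atz(s,u,v,z):
    c,d=ray(s,u,v); return c+d*(z-c[2])/d[2]
def proj(s,P):
    P=np.atleast_2d(P); q=(s['view'][:3,:3]@P.T).T+s['view'][:3,3]
    q=q*[1,-1,-1]
    return cv2.projectPoints(q,np.zeros(3),np.zeros(3),s['intrinsics'],s['distortion'])[0][:,0]
def tri(obs):
    A=np.zeros((3,3));b=np.zeros(3)
    for s,u,v in obs:
        c,d=ray(s,u,v);d/=np.linalg.norm(d);M=np.eye(3)-np.outer(d,d);A+=M;b+=M@c
    return np.linalg.solve(A,b)
E
python3 -c "
from h import *
for n in ['scene','side','wrist']:
    s=save(n,n+'0.png'); V=s['view']; print(n,-V[:3,:3].T@V[:3,3])
print(sense(),grip_depth)"
```

```text
scene [1.12275736 0.18931323 0.70452618]
side [0.1833813  0.84163043 0.79218176]
wrist [ 0.29179244 -0.50149664  0.37391614]
{'time': 0.15, 'qpos': array([-1.34049193e+00,  2.07266411e-01,  1.54261868e+00, -3.37100240e-05,
        1.39349790e+00, -1.50468047e-01]), 'joint_velocities': array([ 0.00192587, -0.00281711, -0.0053759 ,  0.00133679, -0.00035956,
        0.00074401]), 'joint_torque': array([-7.83942869e-05, -3.83510828e+01, -2.92037076e+01, -3.76592252e-04,
        6.58223347e-03,  2.22971516e-05]), 'tool_pos': array([ 0.213541  , -0.53319419,  0.20137199]), 'ee_rot': array([ 0.13377662, -0.13385058,  0.69496156, -0.69369754]), 'contact_force': array([0.4978471 , 0.31645849, 0.29250787]), 'moment': array([-0.0199959 , -0.01888419,  0.00571167]), 'grip_width': 0.0857050915267621} 0.0187
```

View pics/scene0.png

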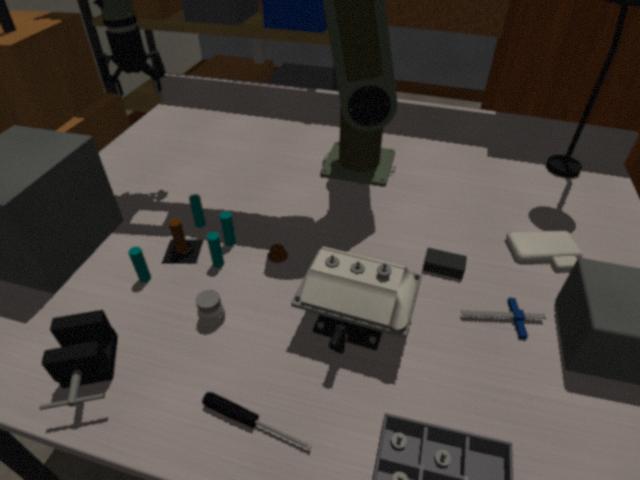

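View pics/side0.png

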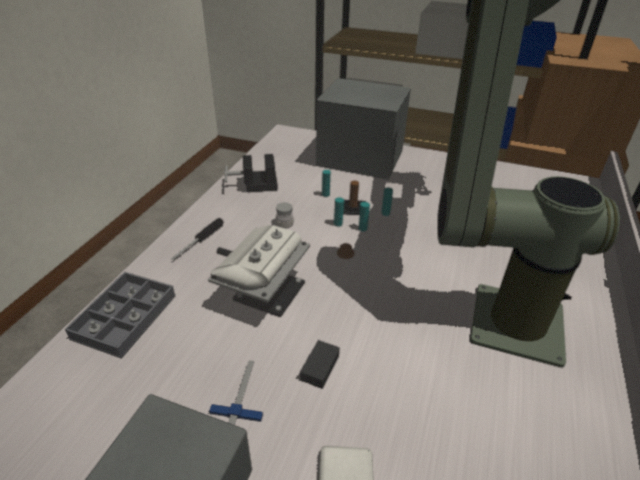

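View pics/wrist0.png

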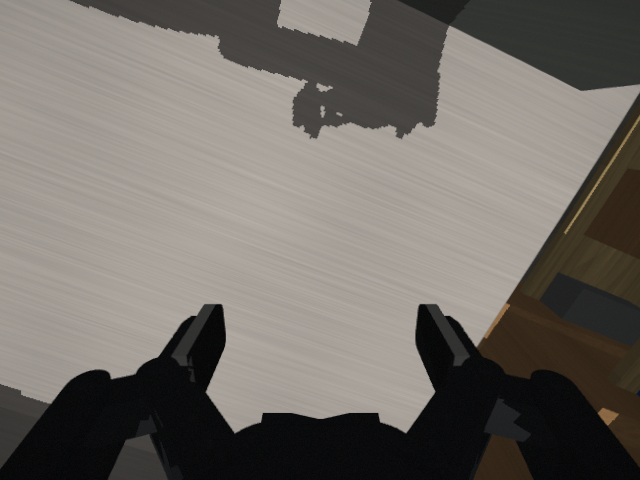

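The scene camera shows the pusher in its rest near (178,235), ringed by four turquoise look-alikes. The wingtip is near (355,285), with nipples at (331,261), (357,267) and (383,270). I'll enlarge these areas.

```bash
python3 -c "
from h import *
a=cv2.imread('pics/scene0.png');b=cv2.imread('pics/side0.png')
def z(im,x,y,w,h,k): return cv2.resize(im[y:y+h,x:x+w],None,fx=k,fy=k,interpolation=cv2.INTER_CUBIC)
cv2.imwrite('pics/z1.png',np.vstack([z(a,290,240,133,100,6)]))
cv2.imwrite('pics/z2.png',z(a,120,180,133,100,6))
cv2.imwrite('pics/z3.png',z(b,200,210,133,100,6))
cv2.imwrite('pics/z4.png',z(b,300,150,133,100,6))
"
```

```text
(no output)
```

View pics/z1.png

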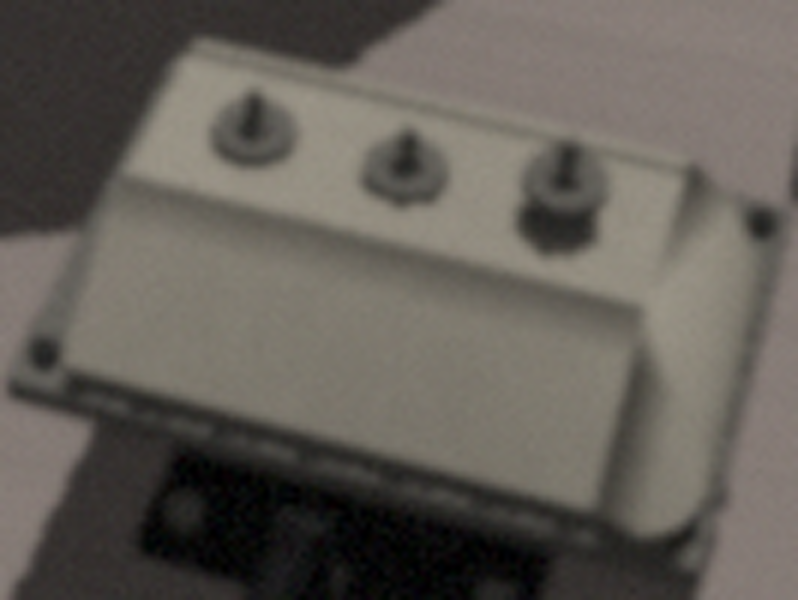

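View pics/z2.png

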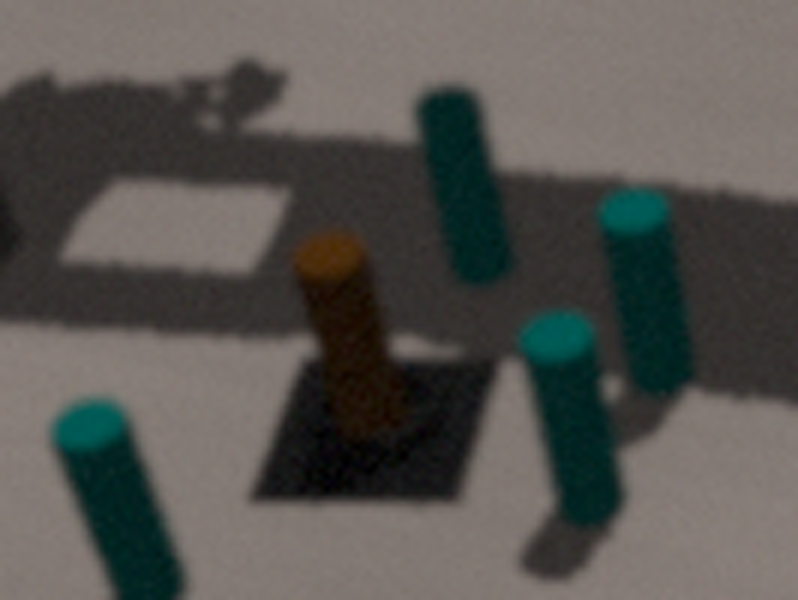

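View pics/z3.png

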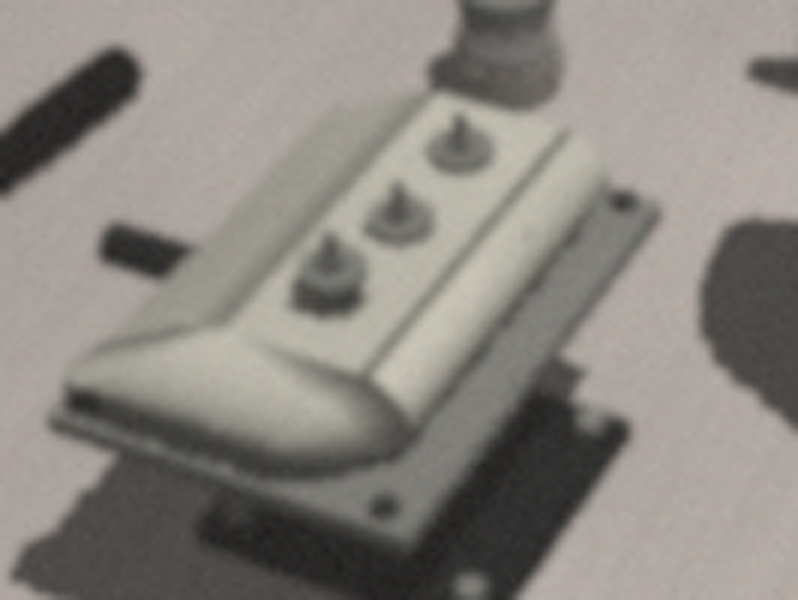

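View pics/z4.png

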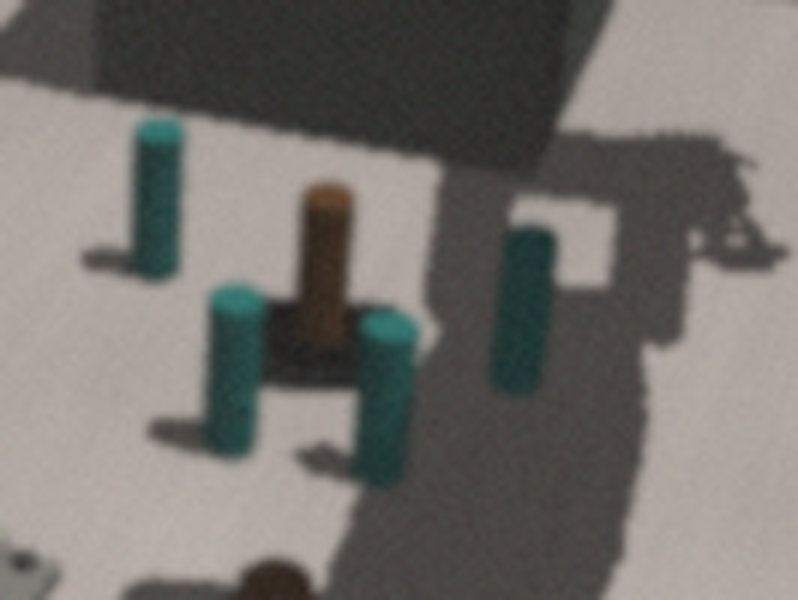

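```bash
cat > m.py <<'E'
from h import *
a=load('scene0.png');b=load('side0.png')
def A(X,Y,ox,oy): return ox+(X+.5)/6-.5, oy+(Y+.5)/6-.5
def T(n,p,q,o1,o2):
    u=A(*p,*o1);v=A(*q,*o2);P=tri([(a,*u),(b,*v)])
    print(n,(P*1000).round(1),'reproj',(proj(a,P)[0]-u).round(1),(proj(b,P)[0]-v).round(1));return P
N=[(290,240),(200,210)];R=[(120,180),(300,150)]
for n,p,q in [('tip_p',(572,146),(330,236)),('tip_m',(409,133),(398,185)),('tip_h',(255,95),(459,116)),
  ('flg_p',(566,190),(329,272)),('flg_m',(405,172),(399,218)),('flg_h',(253,133),(460,150))]: T(n,p,q,*N)
for n,p,q in [('pusher top',(331,256),(329,197)),('t1',(450,100),(532,236)),('t2',(635,212),(389,328)),('t3',(559,337),(238,300)),('t4',(92,427),(160,132)),
 ]: T(n,p,q,*R)
# rest corners at base z~? 
for c in [(305,358),(497,362),(462,498),(250,497)]: print('rest corner',(atz(a,*A(*c,*R[0]),0.004)*1000).round(1))
E
python3 m.py
```

```text
tip_p [567.3 154.2 165.3] reproj [-0.5 -0.6] [-0.4  0.5]
tip_m [563.7 105.9 154.5] reproj [-0.4 -0.5] [-0.4  0.4]
tip_h [560.2  58.  154.5] reproj [-0.3 -0.4] [-0.2  0.3]
flg_p [568.8 154.4 148.5] reproj [-0.4 -0.6] [-0.4  0.4]
flg_m [564.3 105.8 138.6] reproj [-0.4 -0.6] [-0.4  0.4]
flg_h [560.4  57.9 138.3] reproj [-0.2 -0.3] [-0.2  0.2]
pusher top [ 480.5 -319.3   86.6] reproj [-0.1 -0.2] [-0.1  0.1]
t1 [ 379.9 -322.5   85.6] reproj [0. 0.] [ 0. -0.]
t2 [ 423.2 -223.6   83. ] reproj [-0.  -0.1] [-0.  0.]
t3 [ 495.2 -221.    82.3] reproj [-0.2 -0.3] [-0.1  0.2]
t4 [ 581.2 -357.9   81.6] reproj [-0.1 -0.2] [-0.1  0.2]
rest corner [ 455.8 -364.8    4. ]
rest corner [ 437.5 -289.1    4. ]
rest corner [ 511.5 -266.9    4. ]
rest corner [ 532.5 -345.     4. ]
```

```bash
python3 -c "
from h import *
from scipy.spatial.transform import Rotation as Ro
s=sense();q=s['ee_rot'];M=Ro.from_quat([q[1],q[2],q[3],q[0]]).as_matrix();print(M.round(3));z=M[:,2];print('jaw deg',np.degrees(np.arctan2(z[1],z[0])))
print(s['tool_pos'])"
```

```text
[[-0.928 -0.     0.372]
 [-0.372  0.002 -0.928]
 [-0.    -1.    -0.002]]
jaw deg -68.18299184996356
[ 0.213541   -0.53319419  0.20137199]
```

>>> carry_out(
  plan=[
    [1, 5, 4, 0, 0],
    [1, 10, 8, 0, 0],
    [1, 15, 12, 0, 0],
    [1, 20, 16, 0, 0],
    [1, 24, 19.2, 0, 0],
    [1, 26.7, 21.4, 0, 0],
    [1, 26.7, 21.4, -2, 0],
    [1, 26.7, 21.4, -2, 0],
  ],
  grip_force=80,
)

```text
time: 1.15
tool_pos: [0.4797, -0.3181, 0.18]
ee_rot: [0.133, -0.135, 0.696, -0.693]
contact_force: [-0.0, -0.3, -0.2]
grip_width: 0.0853
```

```bash
python3 -c "
from h import *
s=save('wrist','wrist1.png');print(sense()['tool_pos']);print(proj(s,[[.4805,-.3193,.089],[.4805,-.3193,.004]]))
save('scene','scene1.png');save('side','side1.png')"
```

```text
[ 0.4799942  -0.31909198  0.18116924]
[[323.03383957 229.92394503]
 [322.75681317 205.37994418]]
```

View pics/wrist1.png

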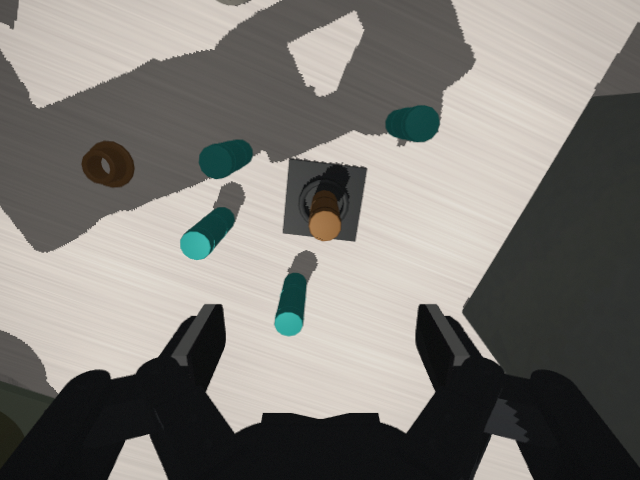

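The pusher top is at (325,226) in the wrist view, against a predicted (323,230). The cup ring is at about (325,200), and no look-alike stands in the jaw path.

```bash
python3 -c "
from h import *
s=load('wrist1.png');print(atz(s,325,226,.089)*1000)
im=cv2.imread('pics/wrist1.png');cv2.imwrite('pics/z5.png',cv2.resize(im[140:260,260:390],None,fx=5,fy=5,interpolation=cv2.INTER_CUBIC))
for c in [(290,158),(367,168),(356,241),(283,234)]: print(atz(s,*c,.004)*1000)"
```

```text
[ 484.21916165 -319.52244491   89.        ]
[ 513.6401969  -270.07238258    4.        ]
[ 533.68058596 -346.46217769    4.        ]
[ 457.08969875 -368.13302531    4.        ]
[ 434.66451196 -291.14399484    4.        ]
```

View pics/z5.png

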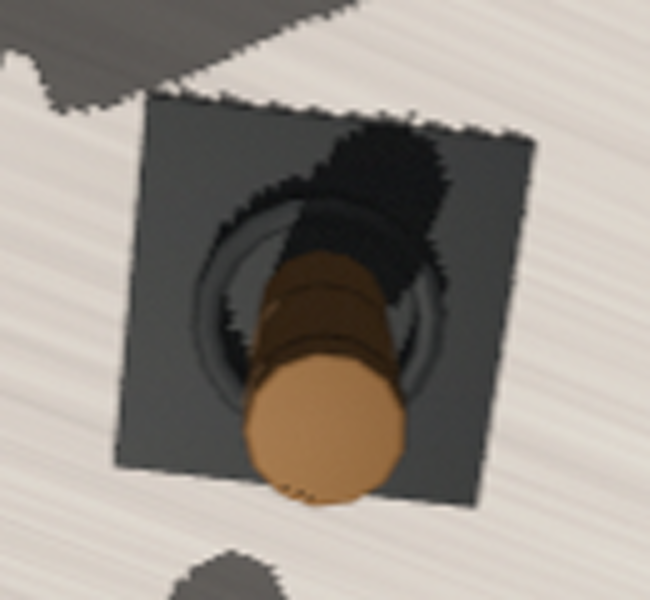

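>>> carry_out(
  plan=[
    [1, 0.3, 0, -4, 0],
    [1, 0.3, 0, -8, 0],
    [1, 0.3, 0, -12, 0],
    [1, 0.3, 0, -13.5, 0],
    [-1, 0.3, 0, -13.5, 0],
    [-1, 0.3, 0, -13.5, 0],
    [-1, 0.3, 0, -13.5, 0],
    [-1, 0.3, 0, -13.5, 0],
    [-1, 0.3, 0, -13.5, 0],
    [-1, 0.3, 0, -13.5, 0],
  ],
)

```text
time: 2.55
tool_pos: [0.4849, -0.3207, 0.0496]
ee_rot: [-0.135, 0.133, -0.693, 0.695]
contact_force: [-1.2, 0.0, 5.0]
grip_width: 0.0234
```

```bash
python3 -c "
from h import *
s=sense();print(s['tool_pos'],s['contact_force'],s['moment'],s['grip_width'])
s=save('wrist','wrist2.png');save('side','side2.png')"
```

```text
[ 0.48492654 -0.32070036  0.04957097] [-1.22499019  0.024344    5.01118251] [0.16095408 0.12572973 0.07171318] 0.023372971100720084
```

View pics/wrist2.png

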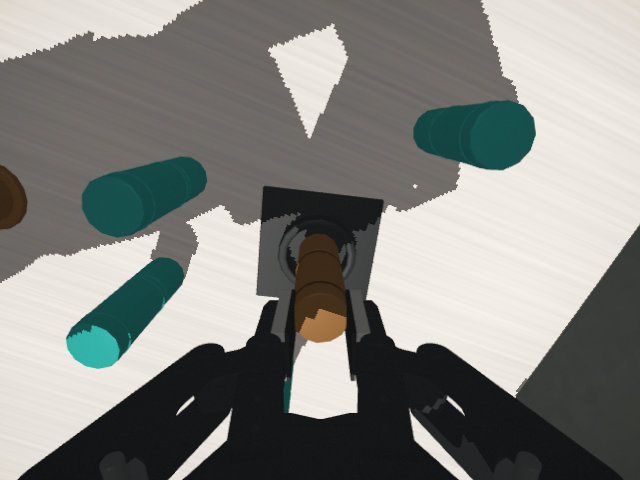

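```bash
python3 -c "
from h import *
b=cv2.imread('pics/wrist2.png');c=cv2.imread('pics/side2.png')
cv2.imwrite('pics/z6.png',cv2.resize(b[220:400,230:410],None,fx=4,fy=3.3,interpolation=cv2.INTER_CUBIC)[:590])
cv2.imwrite('pics/z7.png',cv2.resize(c[120:240,280:440],None,fx=5,fy=5,interpolation=cv2.INTER_CUBIC))
print(sense()['tool_pos'],sense()['contact_force'],sense()['grip_width'])
"
```

```text
[ 0.48495761 -0.32071334  0.04958904] [-0.27759136  1.28402894  4.78314997] 0.023092247925069618
```

View pics/z6.png

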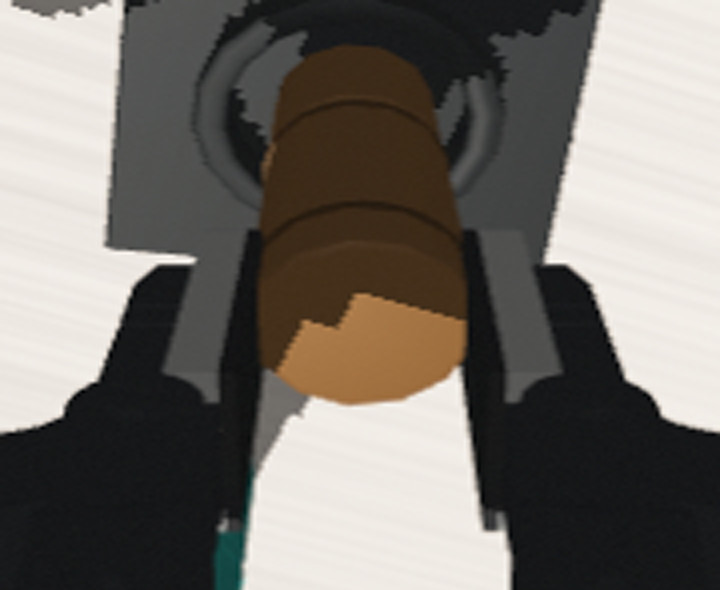

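View pics/z7.png

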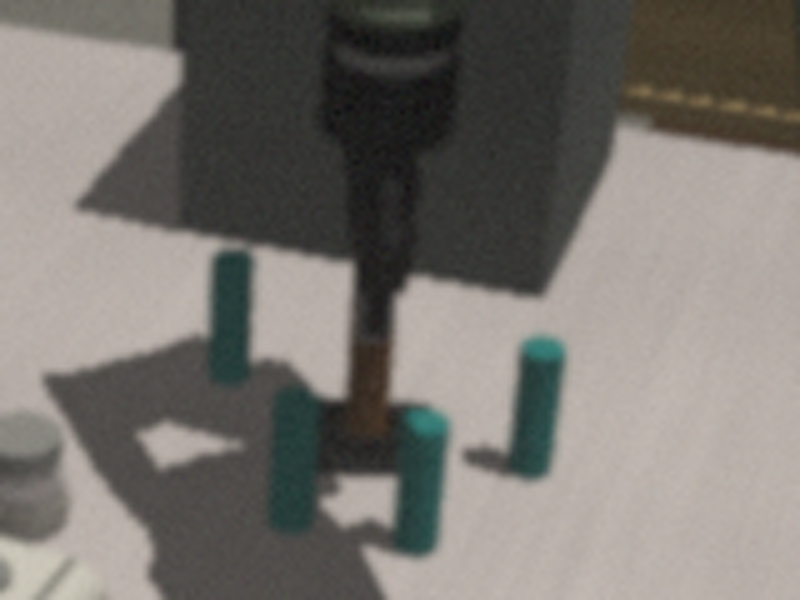

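>>> carry_out(
  plan=[
    [-1, 0, 0, 2, 0],
    [-1, 0, 0, 8, 0],
    [-1, 0, 0, 14, 0],
    [-1, 0, 0, 20, 0],
    [-1, 1, 6, 21, 0],
    [-1, 2, 12, 21, 0],
    [-1, 3, 18, 21, 0],
    [-1, 4.5, 24, 21, 0],
    [-1, 5.5, 30, 21, 0],
    [-1, 6.5, 36, 21, 0],
    [-1, 7.7, 42, 21, 0],
    [-1, 8.5, 47.2, 21, 0],
  ],
  grip_force=100,
)

```text
time: 4.15
tool_pos: [0.5681, 0.1545, 0.2567]
ee_rot: [0.134, -0.135, 0.694, -0.694]
contact_force: [0.3, -0.5, -4.8]
grip_width: 0.0223
```

>>> carry_out(
  plan=[
    [-1, 0, 0, 0, 0],
    [-1, 0, 0, 0, 0],
    [-1, 0, 0, 0, 0],
    [-1, 0, 0, 0, 0],
  ],
)

```text
time: 4.65
tool_pos: [0.5687, 0.1509, 0.2573]
ee_rot: [-0.133, 0.133, -0.694, 0.695]
contact_force: [-0.5, -0.6, -4.6]
grip_width: 0.0222
```

```bash
python3 -c "
from h import *
s=sense();print(s['tool_pos'],s['ee_rot'],s['contact_force'],s['grip_width'],s['qpos'])
for n in ['wrist','side','scene']: save(n,n+'3.png')
a=cv2.imread('pics/scene3.png');b=cv2.imread('pics/side3.png')
z=lambda im,x,y: cv2.resize(im[y:y+150,x:x+130],None,fx=3,fy=3,interpolation=cv2.INTER_CUBIC)
cv2.imwrite('pics/z8.png',np.hstack([z(a,315,170),z(b,190,140)]))
"
```

```text
[0.5686956  0.15087198 0.25730594] [-0.13307257  0.13316724 -0.69441757  0.69450876] [-0.48027281 -0.60767288 -4.57398581] 0.022225200545519613 [ 1.12367327e-01  1.98368473e-01  1.43766917e+00 -1.39169677e-04
  1.50567858e+00  1.30439243e+00]
```

View pics/wrist3.png

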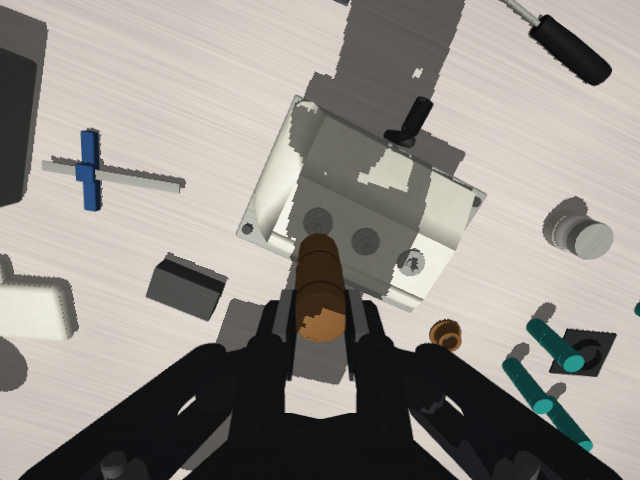

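View pics/z8.png

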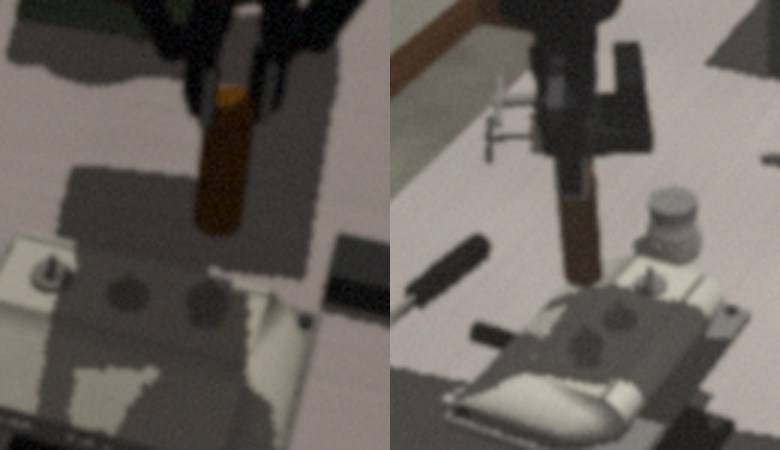

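```bash
python3 -c "
from h import *
a=load('scene3.png');b=load('side3.png');w=load('wrist3.png')
A=lambda X,Y,ox,oy:(ox+X/3,oy+Y/3)
u=A(218,225,315,170);v=A(583-390,277,190,140)
P=tri([(a,*u),(b,*v)]);print('bottom',P*1000,proj(a,P)-u,proj(b,P)-v)
# prediction overlay for cylinder at given pose
t=np.linspace(0,2*np.pi,40)
def ov(s,f,x,y,zb,out,box,k):
    im=s['color'][:,:,::-1].copy(); x0,y0,x1,y1=box
    im=cv2.resize(im[y0:y1,x0:x1],None,fx=k,fy=k,interpolation=cv2.INTER_CUBIC)
    for z,r,(cx,cy),col in [(zb,.0135,(x,y),(0,255,0)),(zb+.085,.0135,(x,y),(0,255,0))]+NIP:
        c=np.c_[cx+r*np.cos(t),cy+r*np.sin(t),0*t+z]
        p=(proj(s,c)-[x0,y0]+.5)*k-.5
        cv2.polylines(im,[p.round().astype(np.int32)],True,col,1)
    cv2.imwrite('pics/'+out,im)
NIP=[(.1495,.013,(.5675,.1543),(0,0,255)),(.165,.0035,(.5673,.1542),(0,0,255)),(.138,.013,(.564,.1058),(0,0,255))]
x,y,zb=P
ov(a,0,x,y,zb,'o1.png',(315,170,445,300),4.5)
ov(b,0,x,y,zb,'o2.png',(190,140,320,270),4.5)
ov(w,0,x,y,zb,'o3.png',(240,180,400,350),3.5)
"
```

```text
bottom [565.34928888 153.79653917 208.8464247 ] [[-0.70000988 -0.99622688]] [[-0.66838381  0.72570541]]
```

View pics/o1.png

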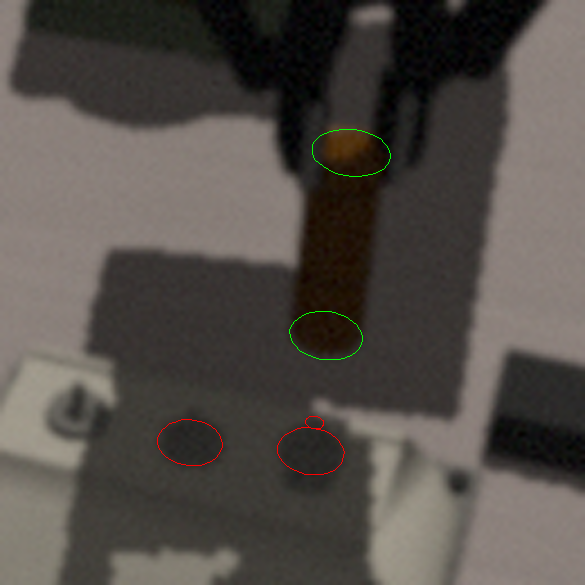

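View pics/o2.png

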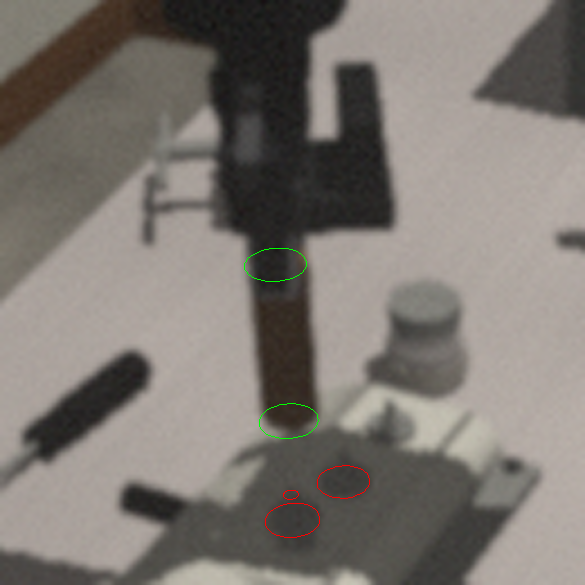

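View pics/o3.png

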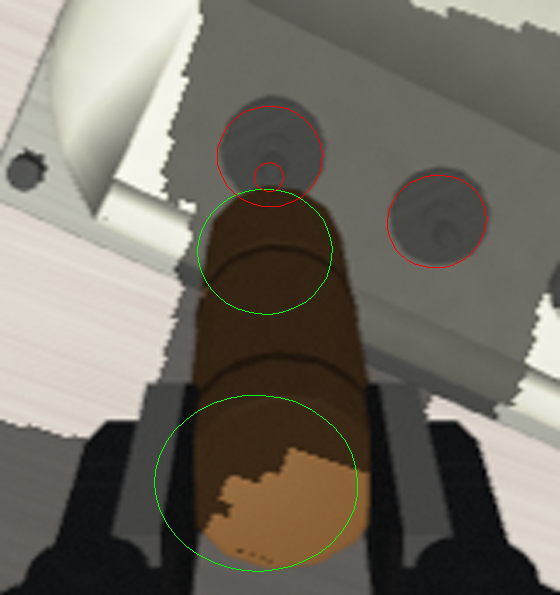

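```bash
python3 -c "
from h import *
w=load('wrist3.png')
A=lambda X,Y:(240+(X+.5)/3.5-.5,180+(Y+.5)/3.5-.5)
for z in (.209,.2117): print('pusher',atz(w,*A(275,249),z)*1000)
print('nip flange',atz(w,*A(272,148),.1495)*1000,'mid',atz(w,*A(439,217),.138)*1000)
"
```

```text
pusher [566.84396948 152.16449503 209.        ]
pusher [567.82292625 152.53727781 211.7       ]
nip flange [569.86438519 154.51166191 149.5       ] mid [565.43316117 105.68856073 138.        ]
```

>>> carry_out(
  plan=[
    [-1, 0.2, 0.13, 0, 0],
    [-1, 0.2, 0.13, -2, 0],
    [-1, 0.2, 0.13, -3.5, 0],
    [-1, 0.2, 0.13, -3.8, 0],
    [-1, 0.2, 0.13, -3.8, 0],
    [-1, 0.2, 0.13, -3.8, 0],
  ],
)

```text
time: 5.55
tool_pos: [0.5713, 0.1536, 0.2202]
ee_rot: [-0.134, 0.133, -0.694, 0.694]
contact_force: [-0.9, -0.0, -4.3]
grip_width: 0.0223
```

```bash
cat > look.py <<'E'
from h import *
import sys
n=sys.argv[1]
for k in ['wrist','side','scene']: save(k,k+n+'.png')
a=cv2.imread(f'pics/scene{n}.png');b=cv2.imread(f'pics/side{n}.png');w=cv2.imread(f'pics/wrist{n}.png')
z=lambda im,x,y,W,H,k: cv2.resize(im[y:y+H,x:x+W],None,fx=k,fy=k,interpolation=cv2.INTER_CUBIC)
i1=z(a,335,215,90,90,4.4);i2=z(b,200,205,90,90,4.4)
cv2.imwrite(f'pics/L{n}.png',np.hstack([i1,i2]))
cv2.imwrite(f'pics/W{n}.png',z(w,240,160,200,190,3))
s=sense();print(s['time'],s['tool_pos'],s['contact_force'],s['moment'])
E
python3 look.py 4
```

```text
5.7 [0.57113008 0.15355485 0.22005907] [-0.08967254  0.45687007 -3.37571439] [0.00031636 0.05785421 0.01737618]
```

View pics/L4.png

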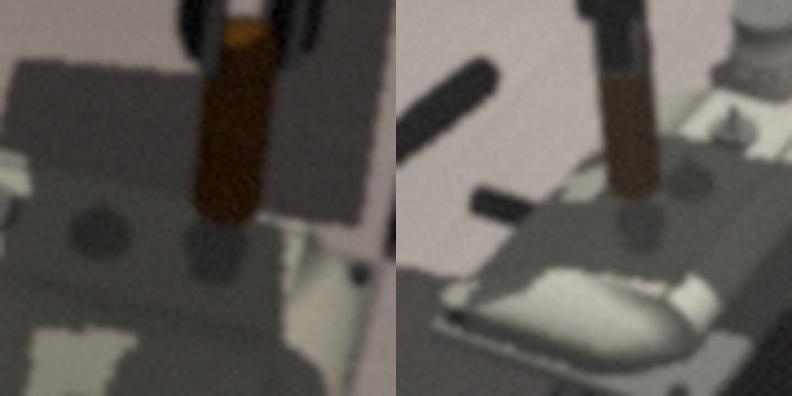

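View pics/W4.png

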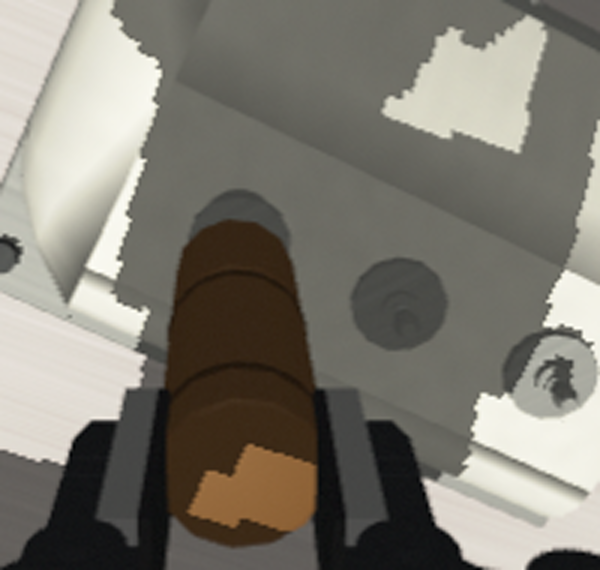

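```bash
cat > ov.py <<'E'
from h import *
import sys
n=sys.argv[1];x,y,zb,nx,ny,nz=[float(v)/1000 for v in sys.argv[2:8]]
t=np.linspace(0,2*np.pi,60)
out=[]
for cam,(x0,y0,W,H),k in [('scene',(335,215,90,90),4.4),('side',(200,205,90,90),4.4)]:
    s=load(f'{cam}{n}.png');im=np.ascontiguousarray(s['color'][y0:y0+H,x0:x0+W,::-1])
    im=cv2.resize(cv2.convertScaleAbs(im,alpha=1.8),None,fx=k,fy=k,interpolation=cv2.INTER_CUBIC)
    for z,r,c,col in [(zb,.0135,(x,y),(0,255,0)),(zb+.085,.0135,(x,y),(0,255,0)),(nz,.013,(nx,ny),(0,0,255))]:
        p=(proj(s,np.c_[c[0]+r*np.cos(t),c[1]+r*np.sin(t),0*t+z])-[x0,y0]+.5)*k-.5
        cv2.polylines(im,[p.round().astype(np.int32)],True,col,1)
    out.append(im)
cv2.imwrite(f'pics/V{n}.png',np.hstack(out))
s=load(f'wrist{n}.png');x0,y0,W,H,k=240,160,200,190,3
im=cv2.resize(np.ascontiguousarray(s['color'][y0:y0+H,x0:x0+W,::-1]),None,fx=k,fy=k,interpolation=cv2.INTER_CUBIC)
for z,r,c,col in [(zb,.0135,(x,y),(0,255,0)),(zb+.085,.0135,(x,y),(0,255,0)),(nz,.013,(nx,ny),(0,0,255))]:
    p=(proj(s,np.c_[c[0]+r*np.cos(t),c[1]+r*np.sin(t),0*t+z])-[x0,y0]+.5)*k-.5
    cv2.polylines(im,[p.round().astype(np.int32)],True,col,1)
cv2.imwrite(f'pics/VW{n}.png',im)
E
python3 ov.py 4 569 154 173 569 154 149.5
```

```text
(no output)
```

View pics/V4.png

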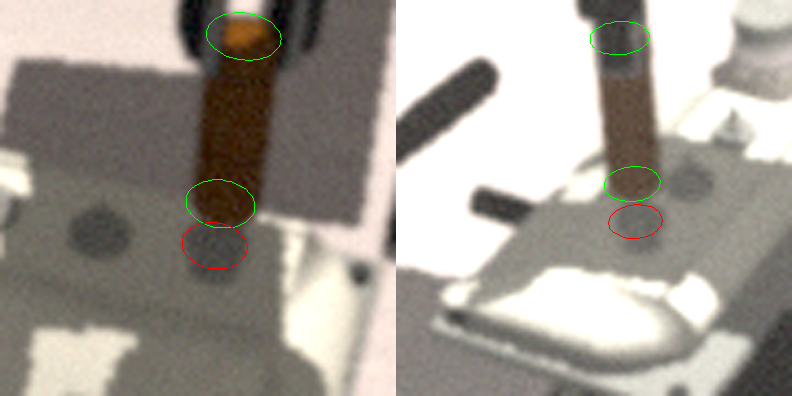

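View pics/VW4.png

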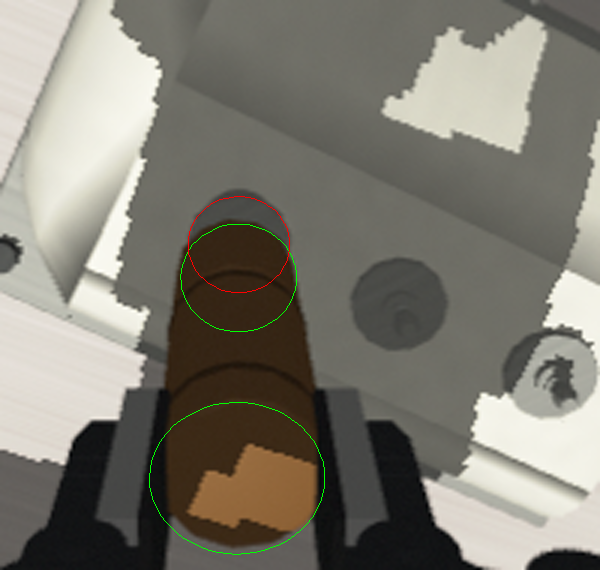

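>>> carry_out(
  plan=[
    [-1, 0, -0.1, 0, 0],
    [-1, 0, -0.1, -0.6, 0],
    [-1, 0, -0.1, -1.2, 0],
    [-1, 0, -0.1, -1.6, 0],
    [-1, 0, -0.1, -1.8, 0],
    [-1, 0, -0.1, -1.8, 0],
  ],
)

```text
time: 6.45
tool_pos: [0.5706, 0.1525, 0.201]
ee_rot: [0.134, -0.134, 0.694, -0.694]
contact_force: [0.1, 0.8, -5.2]
grip_width: 0.0225
```

```bash
python3 look.py 5
```

```text
6.6 [0.57091328 0.15252095 0.20158627] [-0.1148927   0.20778801 -3.97419522] [ 0.00013522  0.05833087 -0.02567351]
```

View pics/L5.png

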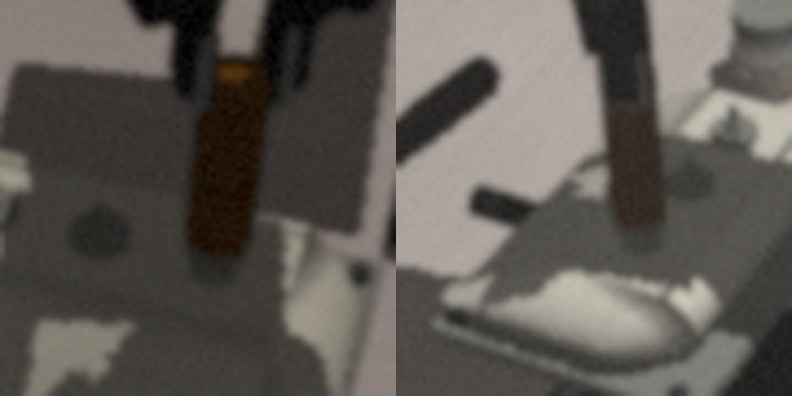

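View pics/W5.png

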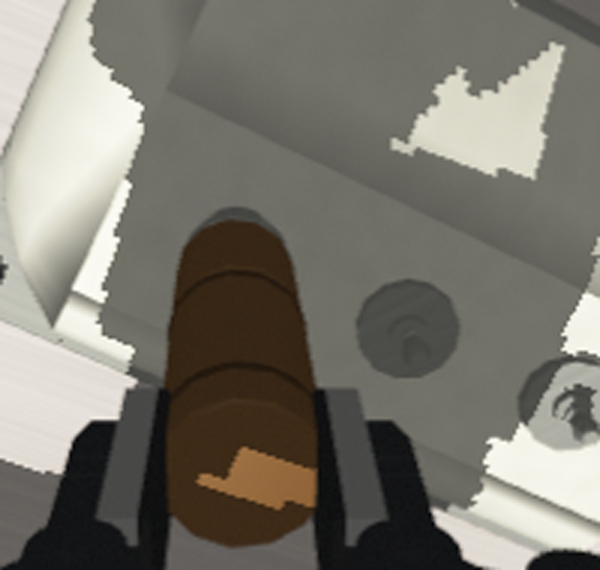

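>>> carry_out(
  plan=[
    [-1, 0, 0, -0.15, 0],
    [-1, 0, 0, -0.3, 0],
    [-1, 0, 0, -0.4, 0],
    [-1, 0, 0, -0.5, 0],
    [-1, 0, 0, -0.6, 0],
  ],
)

```text
time: 7.22
tool_pos: [0.5711, 0.1524, 0.1957]
ee_rot: [-0.134, 0.133, -0.694, 0.694]
contact_force: [0.4, -0.7, -0.1]
grip_width: 0.0224
```

>>> carry_out(
  plan=[
    [-1, 0, 0, -0.1, 0],
    [-1, 0, 0, -0.2, 0],
  ],
)

```text
time: 7.48
tool_pos: [0.5709, 0.1524, 0.1934]
ee_rot: [-0.134, 0.134, -0.694, 0.694]
contact_force: [0.6, -0.4, -0.4]
grip_width: 0.0221
```

>>> carry_out(
  plan=[
    [-1, 0, 0, -0.1, 0],
    [-1, 0, 0, -0.2, 0],
  ],
)

```text
time: 7.72
tool_pos: [0.5708, 0.1524, 0.1913]
ee_rot: [-0.134, 0.134, -0.694, 0.694]
contact_force: [0.6, -0.4, -0.4]
grip_width: 0.0222
```

>>> carry_out(
  plan=[
    [-1, 0, 0, -0.1, 0],
    [-1, 0, 0, -0.2, 0],
    [-1, 0, 0, -0.3, 0],
  ],
)

```text
time: 8.1
tool_pos: [0.5707, 0.1524, 0.1882]
ee_rot: [-0.134, 0.134, -0.694, 0.694]
contact_force: [0.2, -0.7, -0.2]
grip_width: 0.0224
```

>>> carry_out(
  plan=[
    [-1, 0, 0, -0.1, 0],
    [-1, 0, 0, -0.2, 0],
    [-1, 0, 0, -0.3, 0],
  ],
)

```text
time: 8.48
tool_pos: [0.5707, 0.1524, 0.1853]
ee_rot: [-0.134, 0.134, -0.694, 0.694]
contact_force: [-0.1, -2.1, -0.3]
grip_width: 0.0223
```

>>> carry_out(
  plan=[
    [-1, 0, 0, -0.1, 0],
    [-1, 0, 0, -0.2, 0],
    [-1, 0, 0, -0.3, 0],
  ],
)

```text
time: 8.85
tool_pos: [0.5707, 0.1525, 0.1823]
ee_rot: [-0.134, 0.134, -0.694, 0.694]
contact_force: [0.6, -1.2, -0.1]
grip_width: 0.0222
```

>>> carry_out(
  plan=[
    [-1, 0, 0, -0.1, 0],
    [-1, 0, 0, -0.2, 0],
  ],
)

```text
time: 9.1
tool_pos: [0.5707, 0.1525, 0.1802]
ee_rot: [-0.134, 0.134, -0.694, 0.694]
contact_force: [1.3, -0.6, -1.1]
grip_width: 0.0225
```

>>> carry_out(
  plan=[
    [-1, 0, 0, -0.1, 0],
    [-1, 0, 0, -0.2, 0],
  ],
)

```text
time: 9.35
tool_pos: [0.5707, 0.1525, 0.1783]
ee_rot: [-0.134, 0.134, -0.694, 0.694]
contact_force: [0.6, -1.3, 0.1]
grip_width: 0.0223
```

>>> carry_out(
  plan=[
    [-1, 0, 0, -0.1, 0],
    [-1, 0, 0, -0.2, 0],
  ],
)

```text
time: 9.6
tool_pos: [0.5707, 0.1525, 0.1762]
ee_rot: [0.134, -0.134, 0.694, -0.694]
contact_force: [0.9, -1.0, 0.1]
grip_width: 0.0224
```

>>> carry_out(
  plan=[
    [-1, 0, 0, -0.1, 0],
    [-1, 0, 0, -0.2, 0],
  ],
)

```text
time: 9.85
tool_pos: [0.5707, 0.1525, 0.1743]
ee_rot: [0.134, -0.134, 0.694, -0.694]
contact_force: [0.3, -1.8, 0.3]
grip_width: 0.0228
```

>>> carry_out(
  plan=[
    [-1, 0, 0, -0.1, 0],
    [-1, 0, 0, -0.2, 0],
  ],
)

```text
time: 10.1
tool_pos: [0.5715, 0.1528, 0.1735]
ee_rot: [0.135, -0.133, 0.694, -0.694]
contact_force: [-0.2, -0.5, 5.6]
grip_width: 0.0224
```

>>> carry_out(
  plan=[
    [-1, 0, 0, -0.1, 0],
    [-1, 0, 0, -0.2, 0],
  ],
)

```text
time: 10.35
tool_pos: [0.5717, 0.1529, 0.1718]
ee_rot: [0.135, -0.133, 0.694, -0.694]
contact_force: [-0.6, -0.9, 3.6]
grip_width: 0.0221
```

>>> carry_out(
  plan=[
    [-1, 0, 0, -0.1, 0],
    [-1, 0, 0, -0.2, 0],
  ],
)

```text
time: 10.6
tool_pos: [0.5707, 0.1525, 0.1681]
ee_rot: [-0.134, 0.134, -0.694, 0.694]
contact_force: [1.0, -0.9, 1.7]
grip_width: 0.0223
```

>>> carry_out(
  plan=[
    [-1, 0, 0, -0.1, 0],
    [-1, 0, 0, -0.1, 0],
  ],
)

```text
time: 10.85
tool_pos: [0.5694, 0.1525, 0.1655]
ee_rot: [0.133, -0.135, 0.695, -0.694]
contact_force: [0.5, 0.8, -3.2]
grip_width: 0.0224
```

>>> carry_out(
  plan=[
    [-1, 0, 0, -0.1, 0],
    [-1, 0, 0, -0.1, 0],
  ],
)

```text
time: 11.1
tool_pos: [0.5695, 0.1526, 0.1649]
ee_rot: [0.133, -0.135, 0.695, -0.694]
contact_force: [-0.1, 0.4, -4.9]
grip_width: 0.0223
```

>>> carry_out(
  plan=[
    [-1, 0, 0, -0.1, 0],
    [-1, 0, 0, -0.1, 0],
  ],
)

```text
time: 11.35
tool_pos: [0.5704, 0.1525, 0.165]
ee_rot: [0.134, -0.134, 0.694, -0.694]
contact_force: [-0.7, 0.2, -3.4]
grip_width: 0.0224
```

>>> carry_out(
  plan=[
    [-1, 0, 0, -0.1, 0],
    [-1, 0, 0, -0.1, 0],
  ],
)

```text
time: 11.6
tool_pos: [0.5706, 0.1525, 0.1642]
ee_rot: [0.134, -0.134, 0.694, -0.694]
contact_force: [0.8, 0.2, -4.7]
grip_width: 0.0229
```

>>> carry_out(
  plan=[
    [-1, 0, 0, -0.05, 0],
    [-1, 0, 0, -0.05, 0],
  ],
)

```text
time: 11.85
tool_pos: [0.5707, 0.1525, 0.1638]
ee_rot: [0.134, -0.134, 0.694, -0.694]
contact_force: [-0.2, 0.1, -4.7]
grip_width: 0.0224
```

>>> carry_out(
  plan=[
    [-1, 0, 0, -0.1, 0],
    [-1, 0, 0, -0.1, 0],
  ],
)

```text
time: 12.1
tool_pos: [0.571, 0.1526, 0.1635]
ee_rot: [0.134, -0.133, 0.694, -0.694]
contact_force: [-0.4, 0.2, -1.1]
grip_width: 0.0222
```

>>> carry_out(
  plan=[
    [-1, 0, 0, -0.05, 0],
    [-1, 0, 0, -0.05, 0],
  ],
)

```text
time: 12.35
tool_pos: [0.5713, 0.1527, 0.1634]
ee_rot: [0.134, -0.133, 0.694, -0.694]
contact_force: [-0.9, 1.1, 3.3]
grip_width: 0.0227
```

>>> carry_out(
  plan=[
    [-1, 0, 0, -0.05, 0],
    [-1, 0, 0, -0.05, 0],
  ],
)

```text
time: 12.6
tool_pos: [0.5716, 0.1528, 0.1633]
ee_rot: [0.135, -0.133, 0.694, -0.694]
contact_force: [-1.2, 1.1, 6.1]
grip_width: 0.0228
```

>>> carry_out(
  plan=[
    [-1, 0, 0, -0.04, 0],
    [-1, 0, 0, -0.08, 0],
  ],
)

```text
time: 12.85
tool_pos: [0.572, 0.1529, 0.1632]
ee_rot: [0.135, -0.133, 0.694, -0.694]
contact_force: [-1.7, 0.7, 8.4]
grip_width: 0.0225
```

```bash
python3 look.py 6
```

```text
13.0 [0.57194791 0.15291609 0.16324245] [-1.68275169  1.05407395  7.64935994] [ 0.15274366  0.3941423  -0.01994163]
```

View pics/L6.png

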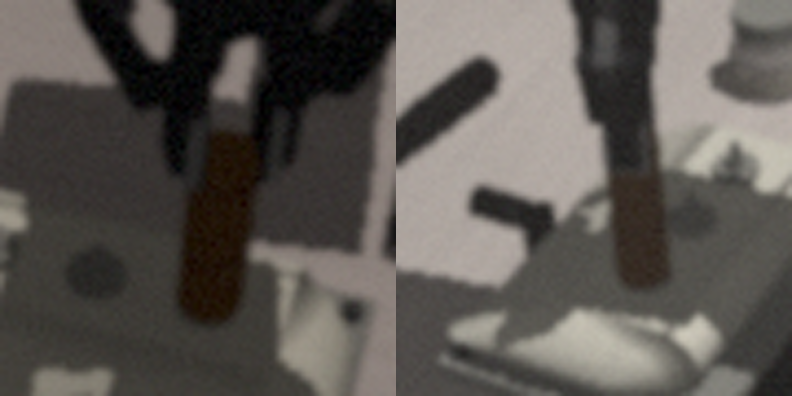

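View pics/W6.png

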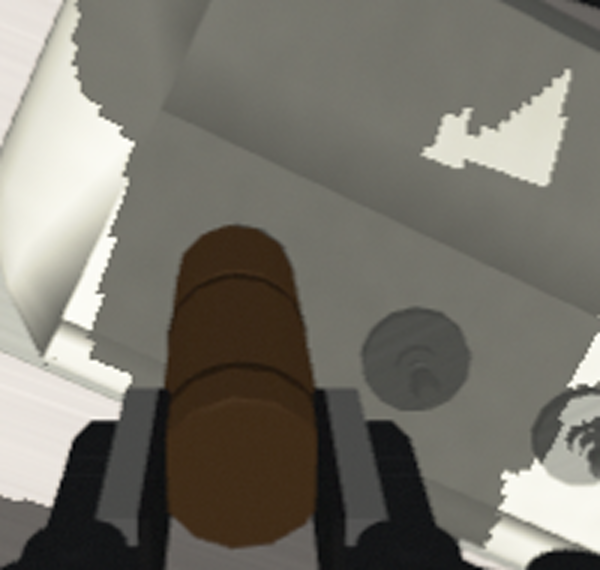

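>>> carry_out(
  plan=[
    [-1, 0, 0, -0.03, 0],
    [-1, 0, 0, -0.06, 0],
  ],
)

```text
time: 13.25
tool_pos: [0.5722, 0.153, 0.1632]
ee_rot: [0.135, -0.132, 0.694, -0.694]
contact_force: [-2.6, 0.9, 9.5]
grip_width: 0.0223
```

>>> carry_out(
  plan=[
    [-1, 0, 0, 0.15, 0],
    [-1, 0, 0, 0.3, 0],
    [-1, 0, 0, 0.6, 0],
    [-1, 0, 0, 1.5, 0],
    [-1, 0, 0, 4, 0],
    [-1, -1, 0, 7, 0],
    [-1, -3, -5, 8, 0],
    [-1, -3.5, -10, 8, 0],
    [-1, -4, -15, 8, 0],
    [-1, -4, -15, 8, 0],
    [-1, -4, -15, 8, 0],
  ],
)

```text
time: 14.62
tool_pos: [0.5305, 0.0026, 0.2402]
ee_rot: [0.133, -0.134, 0.695, -0.694]
contact_force: [0.3, 0.3, -4.0]
grip_width: 0.0224
```

```bash
python3 look.py 7
```

```text
14.775 [0.53066207 0.00354832 0.24021284] [-0.33647099  0.47837848 -4.1059738 ] [-0.02286157 -0.02379412 -0.06379654]
```

View pics/L7.png

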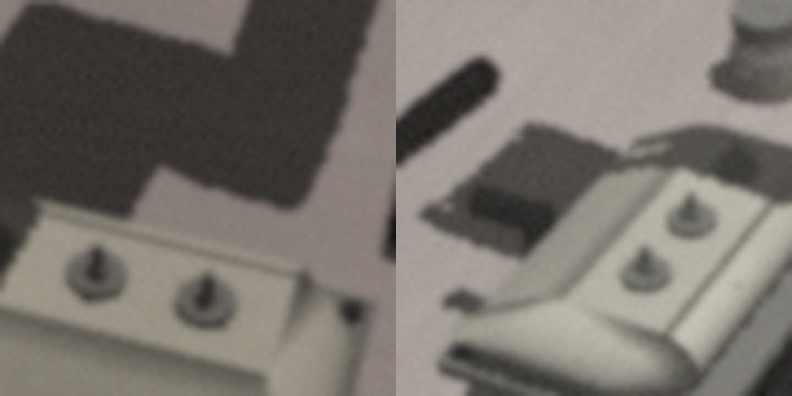

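View pics/wrist7.png

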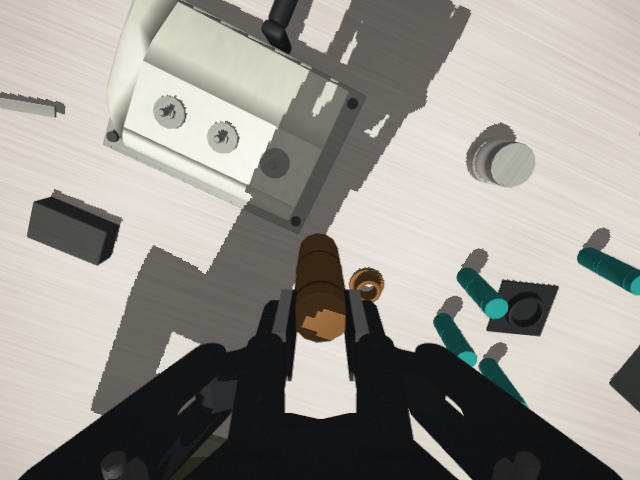

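>>> carry_out(
  plan=[
    [-1, -0.8, -6, 0, 0],
    [-1, -1.6, -12, 0, 0],
    [-1, -2.4, -18, 0, 0],
    [-1, -3.3, -24, 0, 0],
    [-1, -4.2, -29, 0, 0],
    [-1, -4.55, -32.25, 0, 0],
    [-1, -4.55, -32.25, -6, 0],
    [-1, -4.55, -32.25, -12, 0],
    [-1, -4.55, -32.25, -14, 0],
    [-1, -4.55, -32.25, -14, 0],
    [-1, -4.55, -32.25, -14, 0],
  ],
)

```text
time: 16.15
tool_pos: [0.4869, -0.3205, 0.102]
ee_rot: [-0.135, 0.134, -0.693, 0.695]
contact_force: [-0.5, -0.5, -4.2]
grip_width: 0.0226
```

```bash
cat > rest.py <<'E'
from h import *
import sys
n=sys.argv[1]
for k in ['wrist','side','scene']: save(k,k+n+'.png')
x,y,zb=[float(v)/1000 for v in sys.argv[2:5]]
cx,cy=.4845,-.3185
t=np.linspace(0,2*np.pi,60);out=[]
for cam,(x0,y0,W,H),k in [('scene',(130,190,100,100),3.9),('side',(300,150,100,100),3.9),('wrist',(230,180,180,180),3.3)]:
    s=load(f'{cam}{n}.png')
    im=cv2.resize(cv2.convertScaleAbs(np.ascontiguousarray(s['color'][y0:y0+H,x0:x0+W,::-1]),alpha=1.6),None,fx=k,fy=k,interpolation=cv2.INTER_CUBIC)
    for z,r,c,col in [(zb,.0135,(x,y),(0,255,0)),(zb+.085,.0135,(x,y),(0,255,0)),(.016,.026,(cx,cy),(0,0,255)),(.016,.020,(cx,cy),(0,0,255))]:
        p=(proj(s,np.c_[c[0]+r*np.cos(t),c[1]+r*np.sin(t),0*t+z])-[x0,y0]+.5)*k-.5
        cv2.polylines(im,[p.round().astype(np.int32)],True,col,1)
    if cam=='wrist': cv2.imwrite(f'pics/RW{n}.png',im)
    else: out.append(im)
cv2.imwrite(f'pics/R{n}.png',np.hstack(out))
s=sense();print(s['time'],s['tool_pos'],s['contact_force'])
E
python3 rest.py 8 484.5 -318.5 56
python3 - <<'E'
from h import *
a=load('scene7.png');b=load('side7.png')
A=lambda X,Y,ox,oy:(ox+(X+.5)/4.4-.5,oy+(Y+.5)/4.4-.5)
for p,q in [((209,273),(249,250)),((97,248),(296,197))]: print(tri([(a,*A(*p,335,215)),(b,*A(*q,200,205))])*1000)
E
```

```text
16.3 [ 0.48678005 -0.32097751  0.10270701] [-0.0455447  -0.6844266  -3.57431577]
[565.93118244 152.91950224 130.50334324]
[562.64167023 105.43954352 129.30539864]
```

View pics/R8.png

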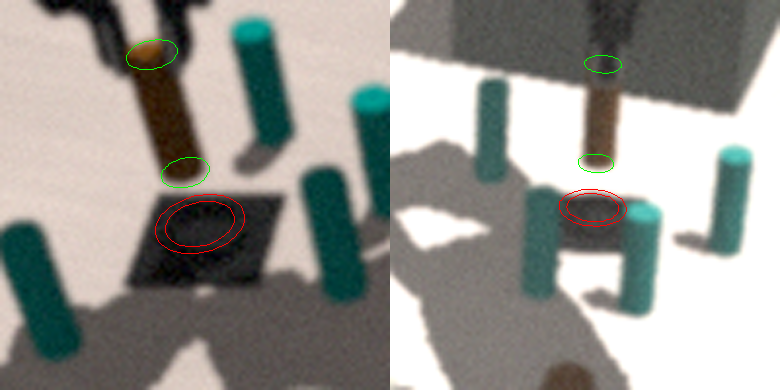

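View pics/RW8.png

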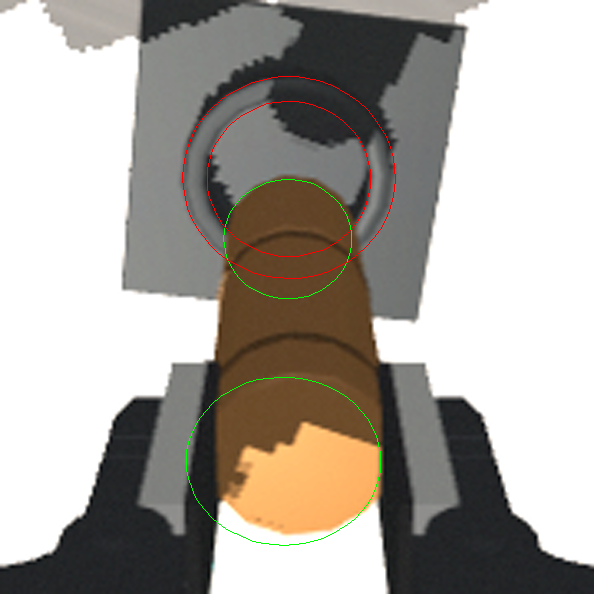

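>>> carry_out(
  plan=[
    [-1, 0, 0, -1.5, 0],
    [-1, 0, 0, -3, 0],
    [-1, 0, 0, -4, 0],
    [-1, 0, 0, -4.6, 0],
    [-1, 0, 0, -4.6, 0],
  ],
)

```text
time: 16.92
tool_pos: [0.4847, -0.3197, 0.0535]
ee_rot: [0.133, -0.134, 0.695, -0.694]
contact_force: [-0.5, -0.5, -4.6]
grip_width: 0.0227
```

>>> carry_out(
  plan=[
    [-1, 0, 0, -0.15, 0],
    [-1, 0, 0, -0.3, 0],
  ],
)

```text
time: 17.18
tool_pos: [0.4856, -0.3204, 0.0519]
ee_rot: [-0.134, 0.134, -0.694, 0.695]
contact_force: [-0.6, -0.2, -3.9]
grip_width: 0.0224
```

>>> carry_out(
  plan=[
    [-1, 0, 0, -0.1, 0],
    [-1, 0, 0, -0.2, 0],
  ],
)

```text
time: 17.42
tool_pos: [0.4854, -0.3201, 0.0498]
ee_rot: [-0.134, 0.134, -0.694, 0.694]
contact_force: [0.0, 1.8, 1.2]
grip_width: 0.0227
```

```bash
python3 rest.py 9 484.5 -318.5 4
```

```text
17.575 [ 0.48545066 -0.32007794  0.04986585] [-0.38169079  1.06025899 -1.14799565]
```

View pics/RW9.png

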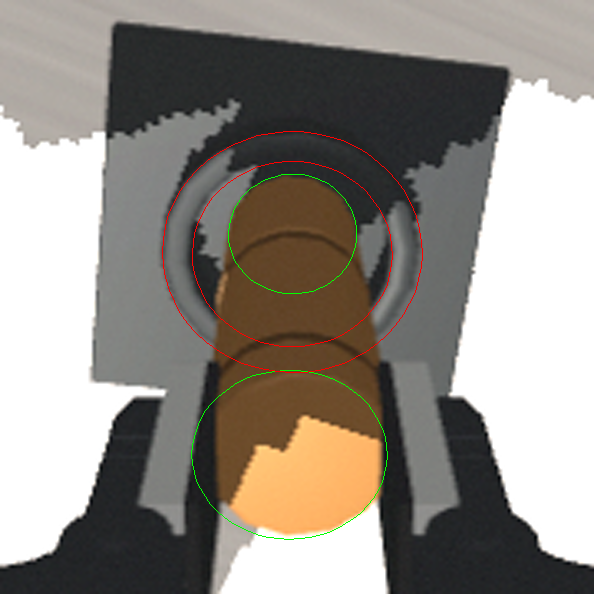

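View pics/R9.png

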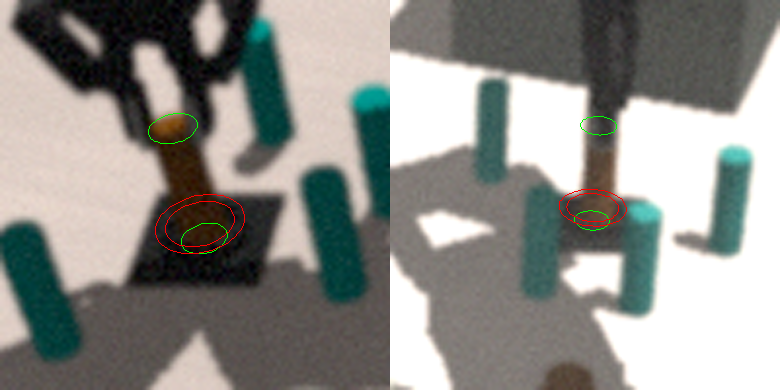

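Centred in the cup and on its floor. Releasing now, a little at a time.

>>> carry_out(
  plan=[
    [-0.3, 0, 0, 0, 0],
    [-0.2, 0, 0, 0, 0],
    [0, 0, 0, 0, 0],
    [0.3, 0, 0, 0, 0],
    [0.6, 0, 0, 0, 0],
    [0.8, 0, 0, 0, 0],
    [0.8, 0, 0, 0, 0],
  ],
  grip_force=20,
)

```text
time: 18.45
tool_pos: [0.4852, -0.32, 0.0494]
ee_rot: [0.134, -0.134, 0.694, -0.694]
contact_force: [-0.4, -0.1, 0.0]
grip_width: 0.0769
```

```bash
python3 rest.py 10 484.5 -318.5 4; python3 -c "
from h import *
print(sense()['grip_width'])"
```

```text
18.6 [ 0.48518078 -0.32000346  0.0493516 ] [0.42835025 0.06182547 0.24754984]
0.07716045928504932
```

View pics/RW10.png

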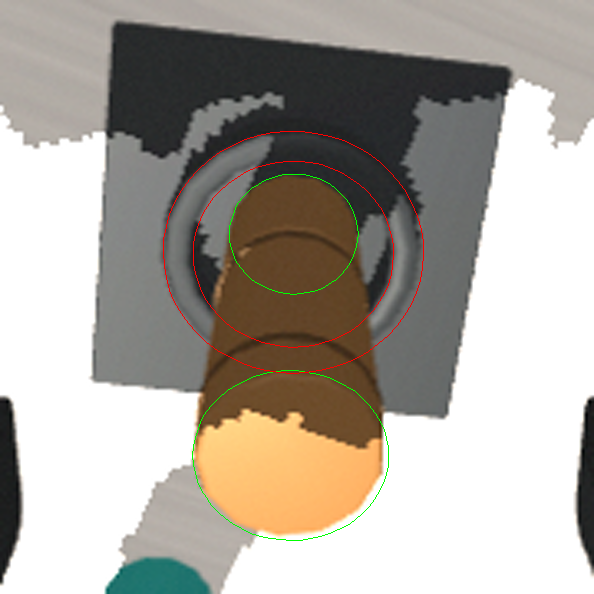

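>>> carry_out(
  plan=[
    [0.8, 0, 0, 2, 0],
    [0.8, 0, 0, 6, 0],
    [0.8, 0, 0, 11, 0],
    [0.8, 0, 0, 17, 0],
    [0.8, 0, 5, 20, 0],
    [0.8, 0, 11, 20, 0],
    [0.8, 0, 17, 20, 0],
    [0.8, 0, 23, 20, 0],
    [0.8, 0, 29, 20, 0],
    [0.8, 0, 33, 20, 0],
    [0.8, 0, 33, 20, 0],
    [0.8, 0, 33, 20, 0],
  ],
)

```text
time: 20.1
tool_pos: [0.4852, 0.0096, 0.2494]
ee_rot: [-0.134, 0.134, -0.694, 0.695]
contact_force: [-0.0, -0.2, 1.0]
grip_width: 0.0769
```

```bash
python3 rest.py 11 484.5 -318.5 4; python3 -c "
from h import *
a=cv2.imread('pics/scene11.png');b=cv2.imread('pics/side11.png')
z=lambda im,x,y: cv2.resize(im[y:y+60,x:x+80],None,fx=9,fy=9,interpolation=cv2.INTER_CUBIC)[:540]
cv2.imwrite('pics/n1.png',cv2.convertScaleAbs(z(a,315,245),alpha=1.5));cv2.imwrite('pics/n2.png',cv2.convertScaleAbs(z(b,235,225),alpha=1.5))"
```

```text
20.25 [0.48529589 0.00878699 0.24931478] [ 0.14906705  0.24988073 -0.18842362]
```

View pics/scene11.png

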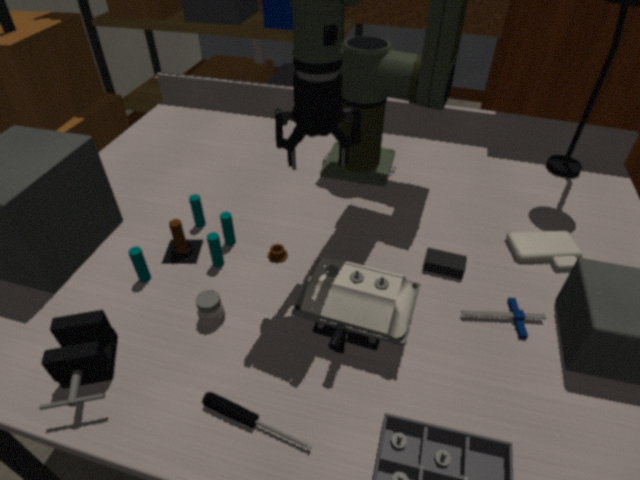

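View pics/n1.png

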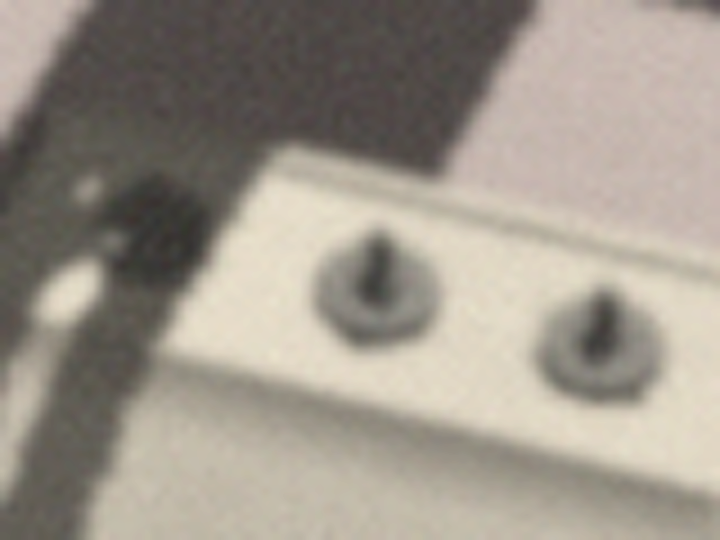

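View pics/n2.png

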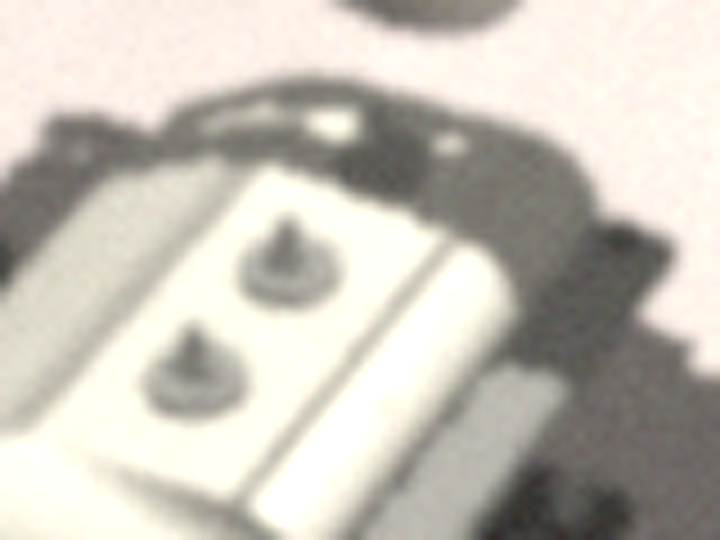

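View pics/wrist11.png

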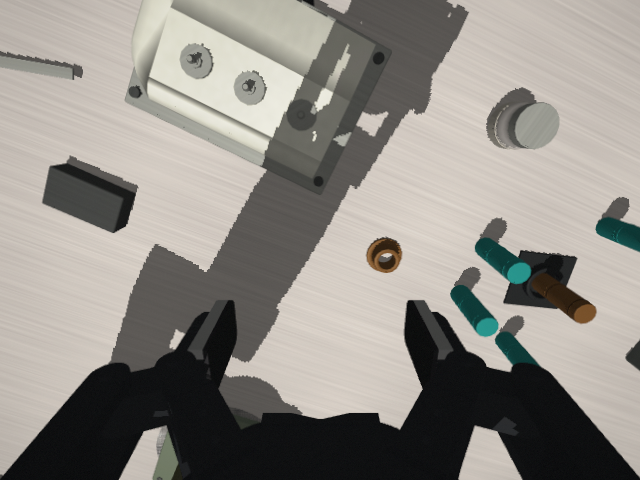

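The pressed nipple, at (382,283) in the scene view, now sits like its middle neighbour with no gap under the flange. The pusher stands upright in its rest at (178,235), and nothing else appears to have moved.

```bash
python3 -c "
from h import *
s=sense();print(s['time'],s['contact_force']);print(sign_off())"
```

```text
20.25 [ 0.14906705  0.24988073 -0.18842362]
the job is handed in; nothing more can be done
None
```

The proud nipple (the +y recess) is pressed home, and the pusher is standing upright in its rest again. I handed the job in at 20.3 s of the 51 s allowed.

- **Pressing:** The model sank about 21 mm under roughly 4 N before it took the load. The catches then resisted with about 8–10 N, and the force dropped to nothing as the nipple snapped past them. I kept going to a solid stop at about 14 N. These forces are readings at the end of each move, less the pusher's own weight, so brief peaks between readings were not seen.
- **Nipple check:** In the last pictures the pressed nipple looks the same as its middle neighbour, with no gap under the flange. Its tip measured 1.2 mm higher than that neighbour's, which I put down to camera error. The travel I felt was about 10.6 mm against the nominal 11.5 mm, also a small disagreement.
- **Pusher and the rest:** The pusher stands centred in its cup, and the other things look undisturbed. The gripper is clear, reading about 0 N.
- **Camera disagreement:** The scene and side cameras differed from the wrist camera by 2–3 mm, so I aimed between them. That was within the bore's clearance round the barb.

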